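Take the bore depth of an opened membrane cell with a bridge depth gauge

TASK

Measure the central blind bore of the opened steel membrane cell: set the bridge depth gauge down on the cell's rim (do not drop it), its bar flat between the studs with the rod over the bore, press the rod's black head down until the tip bottoms on the brass pad in the bore, without hammering the pad, and then push the orange stop collar down the rod until it sits on the gauge's guide. Leave the gauge standing there with the depth held for reading, and do not upset the bottle, the lid or the loose valve in the tray.

Things in the scene. Friction and masses are not known exactly. Their poses are not given: they have to be found in the camera images.
- cell: Opened membrane cell body, fixed to the bench: stainless, round, 136 mm across. Origin at the centre of its underside on the bench, z up. Flat rim 70 mm above the bench, from radius 32 to 68 mm; inside it a recess 10 mm deep, and in the middle, on the cell's axis, a blind bore 16 mm across.
- cell_rim (a point): Centre of the cell at rim height (70 mm). Axes as the cell. Six upright studs, 10 mm across, rise 28 mm above the rim on a circle of radius 54 mm, at 0, 60, 120, 180, 240 and 300 deg from the cell's x axis; a bar laid across the centre fits midway between studs, at 30, 90 or 150 deg.
- dial (a point): Top of the pressure gauge fixed on the cell's +x side, 146 mm above the bench, 100 mm from the cell's axis. Gauge and pipe stand 86 to 114 mm from the axis and are 48 mm wide.
- drain (a point): Top of the low drain valve with a red lever, fixed on the cell's -x side, 60 mm above the bench, 88 mm from the cell's axis; it reaches 127 mm out.
- pad: Brass pad fixed in the bore, its floor: 16 mm high, origin at the centre of its underside.
- pad_top (a point): Centre of the top of the brass pad, fixed in the cell: the floor of the bore. It lies 30 to 46 mm below the rim, differently each time.
- gauge: Loose bridge depth gauge, 0.3 to 0.5 kg. Origin at the centre of the underside of its aluminium bar (130 mm along its x, 28 mm along y, 16 mm high); z up. On the bar's middle a round guide, 22 mm across. A rod slides upright through it, with a black head on top and an orange stop collar between head and guide. Lifted by the head, the rod rises to its upper end, then carries the whole gauge.
- guide_top (a point): Centre of the top of the gauge's guide, 30 mm above the bar's underside, where the stop must come to sit. Axes as the gauge.
- head_top (a point): Centre of the top of the rod's black square head: 16 x 16 mm (sides along the gauge's x and y), 22 mm high. 120 mm above the rod tip; with the rod fully up 124 mm above the bar's underside.
- rod_tip (a point): Lower end of the steel rod (8 mm across), on its axis; with the rod fully up it is 4 mm above the bar's underside.
- stop_face (a point): Centre of the lower face of the orange stop collar, on the rod's axis: a disc 48 mm across, its flat top 8 mm above this point (hub 24 mm across below). It starts 86 to 90 mm above the bar's underside with the rod up.
- rod (a joint): How far the rod is down, in m: 0 fully up, at most 0.060. Sliding it takes about 2.5 N, and it stays where it is left.
- stop (a joint): How far the stop collar is down along the rod from its highest place, in m (0 to 0.065). Sliding it along the rod takes about 1.2 N, so it rides with the rod and stays where it is pushed.
- tray: White plastic tray, fixed on the bench, 310 x 310 mm, floor 4 mm thick, lip 14 mm high. Origin at the centre of its underside. The gauge, bottle, lid and loose valve stand in it.
- bottle: White bottle, 84 mm across, 210 mm tall, 0.45 to 0.9 kg, loose. Origin at the centre of its underside, z up.
- lid: The cell's lid, loose: steel disc 128 mm across and 12 mm thick, with a black handwheel on top, 46 mm high in all. Origin at the centre of its underside, z up.
- valve: Loose ball valve with a red lever, 104 mm along its x, up to 51 mm high; the lever reaches 68 mm to +x. Origin under the middle of the valve body, z up.
There are look-alikes about, which are no part of the job. Of the things shaped like the cell, the stainless one is meant.

How it is judged:
By the outcome, as a careful person would: the job done as asked, in the order asked, and still so for the second after the job is handed in, with the robot touching nothing.
It also fails if it takes over 61 s, if anything falls off the work surface, if the arm or the gripper's body presses on something with over 40 N, if the wrist force passes 120 N, or if a joint passes its speed limit or range.

ROBOT

A 6-joint arm with a two-finger parallel gripper is mounted at the origin on the work surface. World frame = base frame: x ahead of the robot, y to its left, z up, the work surface at z = 0. Lengths are in m, angles in rad, forces in N, time in s.
With the tool pointing down it reaches from about 0.325 to 0.775 m from the base axis. Payload 5.5 kg.
Tool frame: the origin (TCP) lies on the centre line of the jaws, within the pads' length; the fingertips stand 25 mm ahead of it and the grasp point (between the pads) lies 6 mm ahead of it; z points along the fingers, y is the direction in which the jaws open and shut (so a half turn about z gives the same grasp; the last joint's range is limited). The gripper opens to 85 mm and grips with 20 to 120 N. Pads are 22 mm wide; open, the fingers measure 114 mm over their backs; the gripper's body (76 mm by 85 mm) begins 54 mm behind the grasp point. The pads swing forward as they close: fully open they stand 13 mm farther back than shut.
Start: joints at [-0.057, 0.091, 1.231, -0, 1.82, -0.057], TCP at [0.6, -0, 0.256] pointing down, gripper open.
Joint ranges: [-2.87, 2.87], [-0.86, 2.18], [0.17, 2.46], [-1.51, 4.65], [0.06, 2.69], [-2.65, 2.65]. Speed limits (rad/s): [2.57, 2.57, 3.01, 3.14, 3.14, 3.14].

INTERFACE

Orientations are given as a unit quaternion [w, x, y, z].
In Python, from rig import r gives the robot as it stands. The module is installed in compiled form; this text tells all that it offers.
- The arm moves only by the tool send_rows, never from a script. Its argument "deltas" is a list of rows, each an object with "dp": the shift along the tool's x, y, z in mm, a list of three; "yaw": the turn about the tool's z in rad. In form: [{"dp": [dx, dy, dz], "yaw": yaw}, ...]. A call has 1 to 10 rows; each row shifts and turns the pose as measured when the row begins, along the tool's axes as they then stand; what a row does not reach is not made up. A row lasts 1/12 s, in which the tool goes at most 41.7 mm and 7.16 degrees, less where a joint would pass 70% of its speed; a pose out of reach is approached as far as the arm can. A call with a gripper value outside its range is refused whole. "gripper" is the closure, from 0 (fully open) to 1 (shut), set as the call begins (left out, the last holds). The fingers move at their own pace and stop on an object; the grip force is fixed at half the most. Time passes only in rows, so rows that do not move let the fingers close. It gives the time, the measured TCP pose, the force and the opening at its end, in the units of the state.
- r.sense(): the state, without advancing time (a new reading comes with each control period).
- r.snapshot(name): name is "scene" or "side" or "wrist"; returns a dict with "image" (480x640x3 uint8, red, green, blue), "camera_matrix" (3x3 intrinsics, pixels), "distortion" ([k1, k2, p1, p2, k3] as OpenCV has them; the pictures are not rectified), "R" (3x3) and "t" (3): a world point X has camera coordinates R X + t; the wrist camera has in their place "mount" (4x4, takes a point from camera to tool coordinates, whose origin is the TCP and whose axes are the flange's). Camera axes: x right, y down, z forward; pixel columns grow to the right and rows downward; lengths in m; the calibration is good to about 2 mm. A picture is of the moment at which its call begins: read the wrist's pose just before it. There is no depth.
- r.job_done(): hands the job in, once; it reports no verdict.
The state is a dict: "time": time; "joint_pos": joint angles; "qd": joint speeds; "effort": joint torques, N m; "ee_pos": TCP position; "ee_rot": TCP orientation; "ft_force": force on the tool from outside, world axes, zero at the start; "wrist_torque": the same for the moment, N m; "gripper_width": finger opening in m.
Only numpy, scipy, OpenCV 4.12 (cv2) and the standard library are available. Lean on these libraries where they do the work, as an engineer would, in place of code of your own. Each camera call takes 0.05 s, during which the arm holds its last target. There are 200 camera calls.

## Working session

There is one attempt and no reset: what is moved stays moved. The work goes in short steps, Python scripts to look and compute and a tool call to move; the robot and the scene stay as the last step left them, time stands still between calls to the robot, and variables do not carry over. Pictures are saved under pics/ and viewed, about 8 in all and at most 12, crops included, and the job is handed in when it is done.

Besides the shell and the picture viewer there is one more tool, called after ">>>" by a JSON object that holds its "api" and its "payload". send_rows: Moves the arm, as the interface text tells. Its arguments: {"type":"object","properties":{"deltas":{"type":"array","items":{"type":"object","properties":{"dp":{"type":"array","items":{"type":"number"}},"yaw":{"type":"number"}}}},"gripper":{"type":"number"}},"required":["deltas"]}

```bash
mkdir -p pics; cat > h.py <<'E'
import numpy as np, cv2
from rig import r
from scipy.spatial.transform import Rotation as Rn
def rot(q): return Rn.from_quat([q[1],q[2],q[3],q[0]]).as_matrix()
def cam(name):
    s=r.sense(); d=r.snapshot(name)
    K=np.array(d["camera_matrix"],float); D=np.array(d["distortion"],float)
    if "mount" in d:
        T=np.eye(4); T[:3,:3]=rot(s["ee_rot"]); T[:3,3]=s["ee_pos"]
        M=np.linalg.inv(T@np.array(d["mount"])); R,t=M[:3,:3],M[:3,3]
    else: R,t=np.array(d["R"]),np.array(d["t"])
    return d["image"],K,D,R,t
def save(n,im): cv2.imwrite("pics/"+n,cv2.cvtColor(im,cv2.COLOR_RGB2BGR))
def onz(px,z,c):
    _,K,D,R,t=c
    u=cv2.undistortPoints(np.array(px,float).reshape(-1,1,2),K,D).reshape(-1,2)
    d=np.c_[u,np.ones(len(u))]@R; C=-R.T@t
    return C+d*((z-C[2])/d[:,2])[:,None]
def proj(X,c):
    _,K,D,R,t=c
    return cv2.projectPoints(np.array(X,float).reshape(-1,1,3),cv2.Rodrigues(R)[0],t,K,D)[0].reshape(-1,2)
E
python3 - <<'E'
from h import *
import pickle
for n in ["scene","side","wrist"]:
    c=cam(n); save(n+"0.png",c[0]); pickle.dump(c,open(n+"0.pkl","wb"))
    print(n,-c[3].T@c[4],c[3][2])
print(r.sense())
E
```

```text
scene [1.02638425 0.50877762 0.87795031] [-0.49610306 -0.4268069  -0.75612011]
side [0.22513401 0.72174056 0.78721901] [ 0.2901859  -0.64973708 -0.70259083]
wrist [0.60020406 0.06799796 0.37293402] [-0.00138189 -0.2716993  -0.9623812 ]
{'time': 0.15, 'joint_pos': array([-5.66794039e-02,  9.17030061e-02,  1.23163765e+00,  1.39850757e-05,
        1.81979433e+00, -5.66852080e-02]), 'qd': array([ 0.00100314, -0.00084921, -0.00469365, -0.00206235,  0.00119554,
        0.00247096]), 'effort': array([ 1.18562282e-03, -4.59372532e+01, -4.18527281e+01, -2.23398712e-05,
        9.54780931e-03, -9.16542831e-06]), 'ee_pos': array([5.99820279e-01, 2.50634962e-05, 2.55384321e-01]), 'ee_rot': array([-5.79827669e-04,  7.07103304e-01,  7.07109838e-01, -5.08472874e-04]), 'ft_force': array([ 1.01797969, -0.54052841, -0.40340972]), 'wrist_torque': array([ 0.01442682, -0.04049078,  0.013505  ]), 'gripper_width': 0.08535613148846483}
```

View pics/scene0.png

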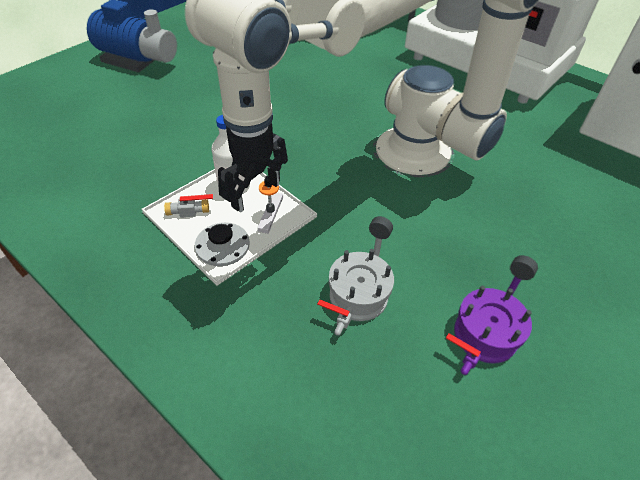

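View pics/side0.png

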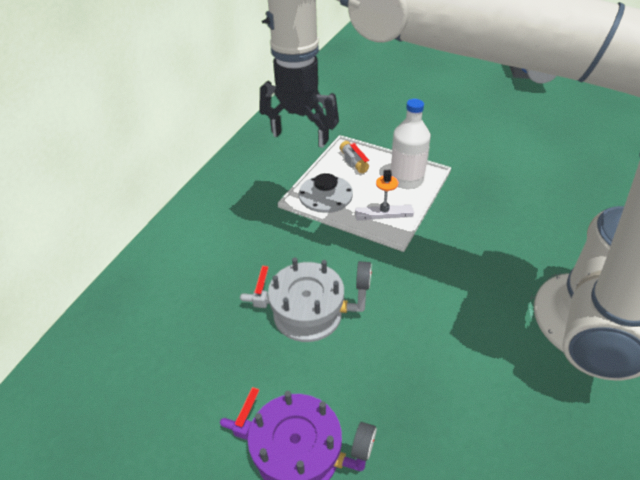

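The scene picture shows the stainless cell at (361,285), and a purple look-alike at (495,325). In the side picture they are at (306,300) and (295,440). The grey stainless one fits the description. The gauge is in the tray at scene (269,195) and side (387,195). Next I'll enlarge both views.

```bash
python3 - <<'E'
from h import *
import pickle
a=pickle.load(open("scene0.pkl","rb"));b=pickle.load(open("side0.pkl","rb"))
def crop(im,x,y,w,h,k): return cv2.resize(im[y:y+h,x:x+w],None,fx=k,fy=k,interpolation=cv2.INTER_CUBIC)
save("c1.png",np.hstack([crop(a[0],310,210,100,140,4),crop(a[0],230,160,100,140,4)]))
save("c2.png",np.hstack([crop(b[0],235,250,145,100,4)[:, :],crop(b[0],350,150,55,100,4)]))
def hue(c,lo,hi,box):
    h=cv2.cvtColor(c[0],cv2.COLOR_RGB2HSV); m=cv2.inRange(h,lo,hi)
    k=np.zeros_like(m);x,y,w,hh=box;k[y:y+hh,x:x+w]=m[y:y+hh,x:x+w]
    p=np.argwhere(k)[:,::-1]; return len(p),p.min(0),p.max(0),(p.min(0)+p.max(0))/2
for c,box in((a,(240,165,60,60)),(b,(365,165,45,40))):
    n,mn,mx,ctr=hue(c,(8,170,120),(20,255,255),box); print(n,mn,mx,ctr,onz([ctr],.096,c))
E
```

```text
158 [259 182] [278 194] [268.5 188. ] [[ 0.4624146  -0.11675903  0.096     ]]
190 [377 176] [397 190] [387. 183.] [[ 0.45736964 -0.11716794  0.096     ]]
```

View pics/c1.png

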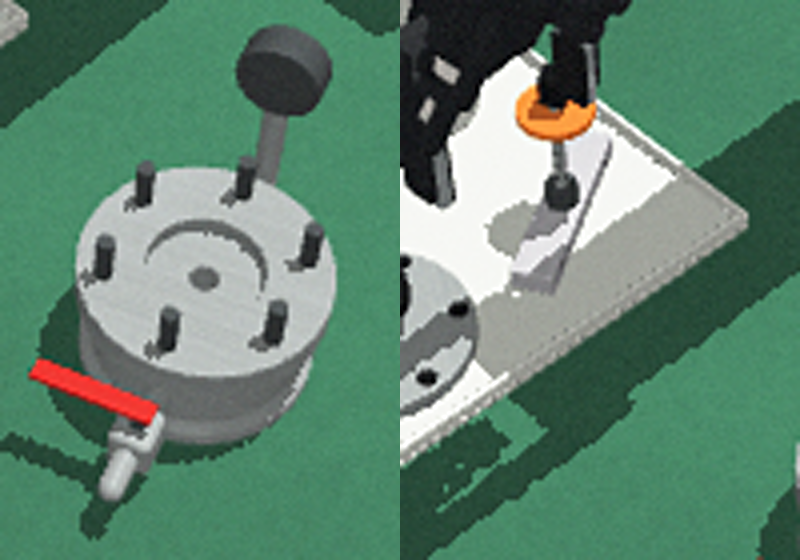

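View pics/c2.png

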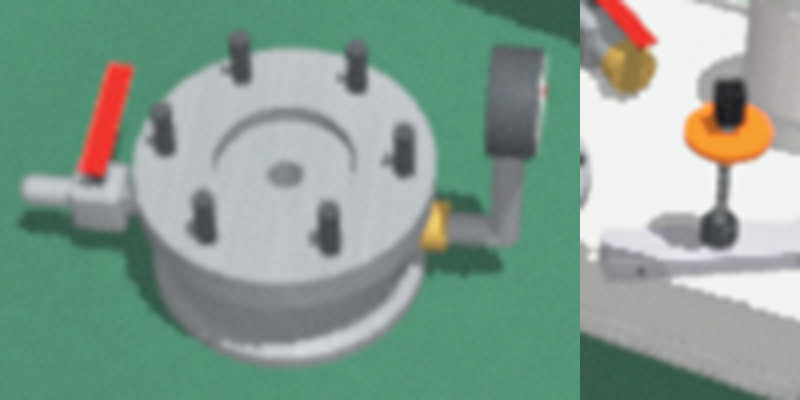

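Crop 1 shows the stainless cell, with six stud tops and the bore at crop (204,277). It also shows the gauge, with its disc at (555,112), guide at (561,192) and bar running from (535,280) to (605,140). Crop 2 shows the same cell and gauge from the side. I'll fit the cell pose and get a rough gauge pose from these.

```bash
python3 - <<'E'
from h import *
import pickle
from scipy.optimize import least_squares
a=pickle.load(open("scene0.pkl","rb"));b=pickle.load(open("side0.pkl","rb"))
A=np.array([(146,166),(245,162),(313,229),(277,306),(170,314),(104,241)])/4+[310,210]
B=np.array([(239,38),(356,47),(404,130),(329,208),(203,197),(161,108)])/4+[235,250]
pa,pb=onz(A,.098,a)[:,:2],onz(B,.098,b)[:,:2]
for p in(pa,pb): print(p.mean(0),np.linalg.norm(p-p.mean(0),axis=1), np.degrees(np.arctan2(*(p-p.mean(0)).T[::-1]))%60)
print("bore",onz([(204/4+310,277/4+210)],.06,a),onz([(286/4+235,174/4+250)],.06,b))
dial=onz([(285/4+310,70/4+210)],.12,a),onz([(516/4+235,100/4+250)],.12,b);print("dial",dial)
print("guide",onz([(161/4+230,182/4+160)],.034,a),onz([(139/4+350,220/4+150)],.034,b))
print("head",onz([(387.3,171.5)],.128,b))
e=onz([(136/4+230,275/4+160),(207/4+230,140/4+160)],.012,a);print("bar",e,np.degrees(np.arctan2(*(e[0]-e[1])[:2][::-1])))
e=onz([(357,212),(413,210)],.012,b);print("bar",e,np.degrees(np.arctan2(*(e[0]-e[1])[:2][::-1])))
print("bottle cap", onz([(415,106)],.21,b))
print("lid",onz([(326,193)],.016,b), "valve", onz([(352,156)],.03,b))
E
```

```text
[0.50539175 0.19567707] [0.05420501 0.05321882 0.05365029 0.05361463 0.0542003  0.05389305] [15.20547646 16.84713798 16.05748449 16.41398156 16.87998918 16.27539296]
[0.50198608 0.19575676] [0.0530939  0.05345265 0.05360906 0.05355096 0.05361958 0.05393661] [16.50382148 16.31751135 16.30448787 16.6255489  16.41641887 15.74309087]
bore [[0.50389418 0.19550921 0.06      ]] [[0.50193283 0.19534895 0.06      ]]
dial (array([[0.40521408, 0.16696499, 0.12      ]]), array([[0.40576083, 0.16417115, 0.12      ]]))
guide [[ 0.45935684 -0.11871891  0.034     ]] [[ 0.4581688  -0.11697872  0.034     ]]
head [[ 0.45815882 -0.11484361  0.128     ]]
bar [[ 0.51106669 -0.09032053  0.012     ]
 [ 0.3975111  -0.14005966  0.012     ]] 23.654175858167672
bar [[ 0.51458344 -0.09504666  0.012     ]
 [ 0.40079611 -0.1498327   0.012     ]] 25.70977142961956
bottle cap [[ 0.44729299 -0.25487702  0.21      ]]
lid [[ 0.60288689 -0.12490043  0.016     ]] valve [[ 0.59338256 -0.26540327  0.03      ]]
```

>>> {"api": "send_rows", "payload": {"deltas": [{"dp": [-24, -29, 0], "yaw": 0}, {"dp": [-24, -29, 0], "yaw": 0}, {"dp": [-24, -29, 0], "yaw": 0}, {"dp": [-24, -29, 0], "yaw": 0}, {"dp": [-21, -26, 0], "yaw": 0}, {"dp": [0, 0, 0], "yaw": -0.11}, {"dp": [0, 0, 0], "yaw": -0.11}, {"dp": [0, 0, 0], "yaw": -0.11}, {"dp": [0, 0, 0], "yaw": -0.1}, {"dp": [0, 0, 0], "yaw": 0}], "gripper": 0.3}}

```text
time: 0.98
ee_pos: [0.4499, -0.1215, 0.2475]
ee_rot: [-0.006, 0.532, 0.847, -0.003]
ft_force: [0.2, 0.8, 0.6]
gripper_width: 0.0599
```

```bash
python3 - <<'E'
from h import *
import pickle
c=cam("wrist"); save("w1.png",c[0]); pickle.dump(c,open("w1.pkl","wb"))
s=r.sense();print(s["ee_pos"],rot(s["ee_rot"]),s["gripper_width"],s["time"])
E
```

```text
[ 0.44993907 -0.12148853  0.24745027] [[-0.42982894  0.90279777 -0.01425683]
 [ 0.90287907  0.42989188  0.00153432]
 [ 0.00751408 -0.0122127  -0.99989719]] 0.05959326721099643 1.0333
```

View pics/w1.png

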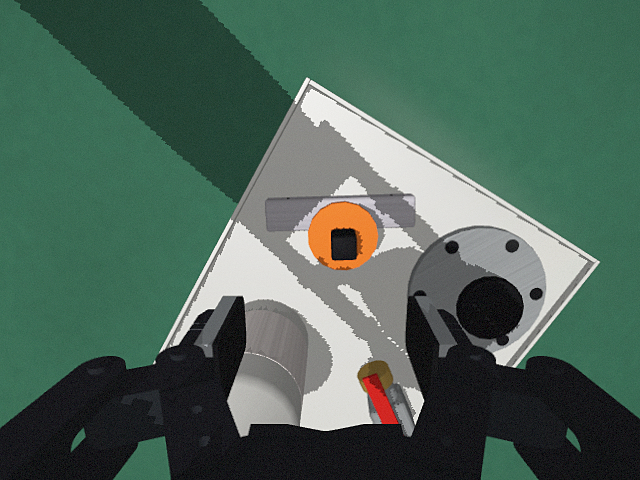

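The wrist picture shows the black head at (344,246), the orange disc at (343,236), and the bar with corners near (265,199), (414,194), (415,227) and (266,231). It has no look-alikes of the gauge.

```bash
python3 - <<'E'
from h import *
import pickle
c=pickle.load(open("w1.pkl","rb"))
im=c[0].astype(int); m=(im.sum(2)<150); k=m[215:272,320:370]; p=np.argwhere(k)[:,::-1]+[320,215]
print("black",p.min(0),p.max(0))
h=cv2.cvtColor(c[0],cv2.COLOR_RGB2HSV); o=cv2.inRange(h,(8,150,100),(22,255,255)); q=np.argwhere(o[180:290,290:400])[:,::-1]+[290,180]
print("orange",q.min(0),q.max(0)); oc=(q.min(0)+q.max(0))/2
print("disc",onz([oc],.099,c)); print("head",onz([(344.5,247)],.128,c))
e=onz([(265,199),(414,194),(415,227),(266,231)],.020,c);print(e,e.mean(0))
for u,v in((0,1),(3,2)):
    d=e[v]-e[u];print(np.linalg.norm(d),np.degrees(np.arctan2(d[1],d[0])))
E
```

```text
black [331 228] [356 259]
orange [308 202] [377 269]
disc [[ 0.45975863 -0.11950142  0.099     ]]
head [[ 0.45992777 -0.11903423  0.128     ]]
[[ 0.39681997 -0.13689768  0.02      ]
 [ 0.50965048 -0.07760618  0.02      ]
 [ 0.52443018 -0.10257474  0.02      ]
 [ 0.40888108 -0.16249436  0.02      ]] [ 0.45994543 -0.11989324  0.02      ]
0.12746061063569092 27.721552184355033
0.13016126660285285 27.409637140995837
```

>>> {"api": "send_rows", "payload": {"deltas": [{"dp": [-2, 10, 0], "yaw": -0.035}, {"dp": [0, 0, 25], "yaw": 0}, {"dp": [0, 0, 25], "yaw": 0}, {"dp": [0, 0, 15], "yaw": 0}, {"dp": [0, 0, 0], "yaw": 0}, {"dp": [0, 0, 0], "yaw": 0}]}}

```text
time: 1.53
ee_pos: [0.463, -0.1175, 0.1807]
ee_rot: [-0.005, 0.521, 0.853, -0.002]
ft_force: [0.2, -0.3, -1.0]
gripper_width: 0.0599
```

```bash
cat > st.py <<'E'
from h import *
import sys
s=r.sense(); R=rot(s["ee_rot"]); p=s["ee_pos"]
print(p.round(4),"yaw",np.degrees(np.arctan2(R[1,1],R[0,1])).round(2),"z",R[:,2].round(4),"w",round(s["gripper_width"],4),"F",s["ft_force"].round(2),"t",s["time"])
if len(sys.argv)>3:
    print("dp mm",(R.T@(np.array(sys.argv[1:4],float)-p)*1000).round(1))
E
python3 st.py 0.46 -0.1192 0.132
```

```text
[ 0.463  -0.1175  0.1807] yaw 27.18 z [-0.011   0.0014 -0.9999] w 0.0599 F [ 0.24 -0.33 -1.03] t 1.5333
dp mm [-0.4 -3.  48.8]
```

>>> {"api": "send_rows", "payload": {"deltas": [{"dp": [0, -3, 20], "yaw": 0}, {"dp": [0, 0, 16], "yaw": 0}, {"dp": [0, 0, 10], "yaw": 0}, {"dp": [0, 0, 0], "yaw": 0}, {"dp": [0, 0, 0], "yaw": 0}]}}

```text
time: 1.95
ee_pos: [0.4633, -0.1186, 0.1386]
ee_rot: [-0.002, 0.522, 0.853, -0.001]
ft_force: [0.8, 0.3, 0.4]
gripper_width: 0.0599
```

```bash
python3 st.py 0.46 -0.1192 0.132; python3 - <<'E'
from h import *
a=cam("side"); k=a[0][100:220,330:450]
b=cam("wrist")[0][180:480,150:530]
save("g1.png",np.hstack([cv2.resize(k,(400,400),interpolation=2),cv2.resize(b,(400,316))[:400] if 0 else cv2.copyMakeBorder(cv2.resize(b,(400,316)),0,84,0,0,0)]))
E
```

```text
[ 0.4633 -0.1186  0.1386] yaw 27.13 z [-4.6e-03 -3.0e-04 -1.0e+00] w 0.0599 F [0.77 0.28 0.42] t 1.95
dp mm [ 1.  -3.2  6.6]
```

View pics/g1.png

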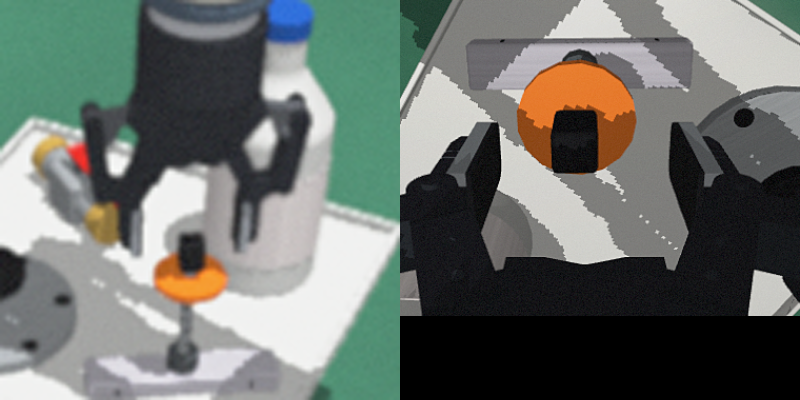

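The fingers straddle the head, which is at (575,140) against the finger mid-line at 585, so a 3 mm shift is needed. Then I'll close.

>>> {"api": "send_rows", "payload": {"deltas": [{"dp": [1, -3, 7], "yaw": 0}, {"dp": [0, 0, 0], "yaw": 0}, {"dp": [0, 0, 0], "yaw": 0}]}}

```text
time: 2.3
ee_pos: [0.4612, -0.1196, 0.1342]
ee_rot: [0.0, 0.522, 0.853, -0.001]
ft_force: [0.9, -0.3, 0.7]
gripper_width: 0.0601
```

>>> {"api": "send_rows", "payload": {"deltas": [{"dp": [0, 0, 0], "yaw": 0}, {"dp": [0, 0, 0], "yaw": 0}, {"dp": [0, 0, 0], "yaw": 0}, {"dp": [0, 0, 0], "yaw": 0}, {"dp": [0, 0, 0], "yaw": 0}, {"dp": [0, 0, 0], "yaw": 0}, {"dp": [0, 0, 0], "yaw": 0}], "gripper": 1.0}}

```text
time: 2.88
ee_pos: [0.4611, -0.1198, 0.135]
ee_rot: [0.001, 0.522, 0.853, -0.001]
ft_force: [-0.1, 0.0, -0.2]
gripper_width: 0.0139
```

```bash
python3 st.py 0.46 -0.1192 0.132
```

```text
[ 0.4611 -0.1198  0.135 ] yaw 27.1 z [ 5.0e-04 -2.3e-03 -1.0e+00] w 0.0139 F [-0.06  0.01 -0.24] t 2.8833
dp mm [ 1.  -0.7  3. ]
```

>>> {"api": "send_rows", "payload": {"deltas": [{"dp": [0, 0, 0], "yaw": 0}, {"dp": [0, 0, 0], "yaw": 0}, {"dp": [0, 0, -5], "yaw": 0}, {"dp": [0, 0, -5], "yaw": 0}, {"dp": [0, 0, -5], "yaw": 0}, {"dp": [0, 0, 0], "yaw": 0}, {"dp": [0, 0, 0], "yaw": 0}]}}

```text
time: 3.47
ee_pos: [0.4602, -0.1194, 0.1493]
ee_rot: [-0.001, 0.522, 0.853, -0.001]
ft_force: [-0.3, 0.1, -4.3]
gripper_width: 0.0144
```

```bash
python3 st.py
```

```text
[ 0.4602 -0.1194  0.1493] yaw 27.11 z [-3.4e-03 -8.0e-04 -1.0e+00] w 0.0144 F [-0.34  0.08 -4.3 ] t 3.4667
```

>>> {"api": "send_rows", "payload": {"deltas": [{"dp": [0, 0, -10], "yaw": 0}, {"dp": [0, 0, -16], "yaw": 0}, {"dp": [0, 0, -18], "yaw": 0}, {"dp": [0, 0, -18], "yaw": 0}, {"dp": [0, 0, -18], "yaw": 0}, {"dp": [0, 0, -18], "yaw": 0}, {"dp": [0, 0, -18], "yaw": 0}, {"dp": [0, 0, -18], "yaw": 0}, {"dp": [0, 0, -12], "yaw": 0}, {"dp": [0, 0, 0], "yaw": 0}]}}

```text
time: 4.3
ee_pos: [0.4594, -0.1187, 0.3053]
ee_rot: [-0.003, 0.522, 0.853, -0.001]
ft_force: [0.5, 0.3, -3.2]
gripper_width: 0.0147
```

>>> {"api": "send_rows", "payload": {"deltas": [{"dp": [10, 7, 0], "yaw": 0}, {"dp": [20, 14, 0], "yaw": 0}, {"dp": [22, 15, 0], "yaw": 0}, {"dp": [22, 15, 0], "yaw": 0}, {"dp": [22, 15, 0], "yaw": 0}, {"dp": [22, 15, 0], "yaw": 0}, {"dp": [22, 15, 0], "yaw": 0}, {"dp": [15, 11, 0], "yaw": 0}, {"dp": [8, 5, 0], "yaw": 0}, {"dp": [0, 0, 0], "yaw": 0}]}}

```text
time: 5.13
ee_pos: [0.485, 0.0845, 0.3013]
ee_rot: [-0.004, 0.524, 0.852, -0.003]
ft_force: [0.3, -0.5, -4.3]
gripper_width: 0.0146
```

>>> {"api": "send_rows", "payload": {"deltas": [{"dp": [0, 0, 0], "yaw": -0.05}, {"dp": [0, 0, 0], "yaw": -0.08}, {"dp": [0, 0, 0], "yaw": -0.08}, {"dp": [0, 0, 0], "yaw": -0.08}, {"dp": [0, 0, 0], "yaw": -0.04}, {"dp": [0, 0, 0], "yaw": 0}, {"dp": [0, 0, 0], "yaw": 0}]}}

```text
time: 5.72
ee_pos: [0.4841, 0.0783, 0.299]
ee_rot: [-0.006, 0.372, 0.928, -0.006]
ft_force: [0.5, 0.7, -2.9]
gripper_width: 0.0144
```

```bash
python3 st.py .5035 .1957 .3
```

```text
[0.4841 0.0783 0.299 ] yaw 46.35 z [-0.0146 -0.0062 -0.9999] w 0.0144 F [ 0.54  0.68 -2.88] t 5.7167
dp mm [67.  98.3 -2. ]
```

>>> {"api": "send_rows", "payload": {"deltas": [{"dp": [10, 14, 0], "yaw": 0}, {"dp": [14, 21, 0], "yaw": 0}, {"dp": [14, 21, 0], "yaw": 0}, {"dp": [14, 21, 0], "yaw": 0}, {"dp": [10, 14, 0], "yaw": 0}, {"dp": [5, 7, 0], "yaw": 0}, {"dp": [0, 0, 0], "yaw": 0}, {"dp": [0, 0, 0], "yaw": 0}]}}

```text
time: 6.38
ee_pos: [0.5056, 0.1933, 0.2968]
ee_rot: [-0.005, 0.381, 0.924, -0.008]
ft_force: [-0.4, -0.1, -3.6]
gripper_width: 0.014
```

```bash
python3 st.py .5035 .1957 .3
```

```text
[0.5056 0.1933 0.2968] yaw 45.17 z [-0.0155 -0.0104 -0.9998] w 0.014 F [-0.4  -0.09 -3.6 ] t 6.3833
dp mm [ 3.2  0.2 -3.2]
```

>>> {"api": "send_rows", "payload": {"deltas": [{"dp": [3, 0, 15], "yaw": -0.02}, {"dp": [0, 0, 20], "yaw": 0}, {"dp": [0, 0, 15], "yaw": 0}, {"dp": [0, 0, 8], "yaw": 0}, {"dp": [0, 0, 0], "yaw": 0}, {"dp": [0, 0, 0], "yaw": 0}, {"dp": [0, 0, 0], "yaw": 0}]}}

```text
time: 6.97
ee_pos: [0.5031, 0.1873, 0.2395]
ee_rot: [-0.003, 0.376, 0.926, -0.008]
ft_force: [-0.1, 0.6, -3.6]
gripper_width: 0.0144
```

```bash
python3 st.py .5035 .1957 .235; python3 - <<'E'
from h import *
import pickle
a=cam("scene");b=cam("side");pickle.dump((a,b),open("p2.pkl","wb"))
f=lambda im,x,y:cv2.resize(im[y:y+170,x:x+133],(400,510),interpolation=2)
save("p2.png",np.hstack([f(a[0],295,170),f(b[0],240,180)]))
E
```

```text
[0.5031 0.1873 0.2395] yaw 45.79 z [-0.0118 -0.0127 -0.9998] w 0.0144 F [-0.11  0.59 -3.62] t 6.9667
dp mm [5.6 6.3 4.3]
```

View pics/p2.png

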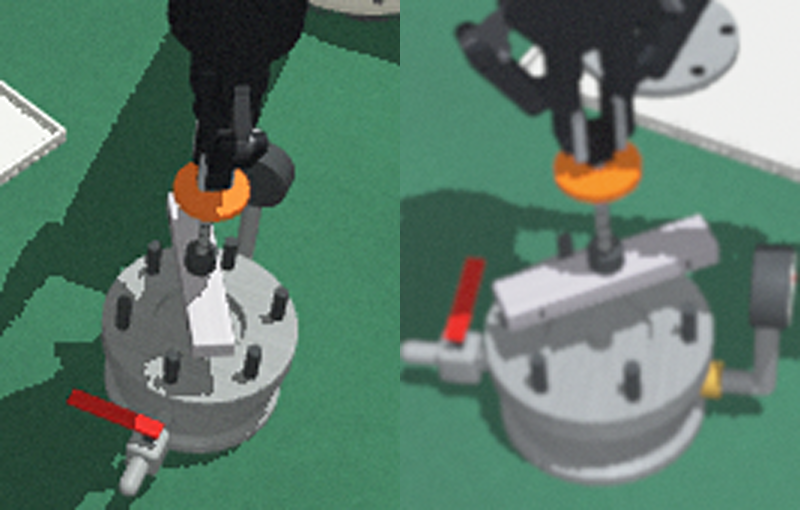

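The gauge is held upright over the cell with its bar between the studs. The guide is at crop (202,256) in the scene view and (603,250) in the side view. It sits about 8 mm short in y, which I'll correct.

>>> {"api": "send_rows", "payload": {"deltas": [{"dp": [3, 4, 0], "yaw": -0.01}, {"dp": [3, 3, 0], "yaw": 0}, {"dp": [0, 0, 0], "yaw": 0}, {"dp": [0, 0, 0], "yaw": 0}, {"dp": [0, 0, 0], "yaw": 0}]}}

```text
time: 7.48
ee_pos: [0.5048, 0.1986, 0.243]
ee_rot: [-0.001, 0.371, 0.929, -0.006]
ft_force: [0.1, 0.8, -4.0]
gripper_width: 0.0145
```

```bash
python3 st.py .5045 .1967 .235; python3 - <<'E'
from h import *
import pickle
a,b=pickle.load(open("p2.pkl","rb"))
print("guide before",onz([(202/3+295,250/3+170)],.128,a),onz([(203/3+240,246/3+180)],.128,b))
for n in("scene","side"):
    c=cam(n);h=cv2.cvtColor(c[0],cv2.COLOR_RGB2HSV);o=cv2.inRange(h,(8,150,80),(22,255,255))
    q=np.argwhere(o[180:300,280:400])[:,::-1]+[280,180];print(n,onz([(q.min(0)+q.max(0))/2],.202,c))
E
```

```text
[0.5048 0.1986 0.243 ] yaw 46.48 z [-0.0061 -0.0105 -0.9999] w 0.0145 F [ 0.14  0.82 -4.02] t 7.4833
dp mm [-1.  -1.5  8. ]
guide before [[0.49445131 0.18401244 0.128     ]] [[0.50361058 0.180385   0.128     ]]
scene [[0.5036682  0.19961708 0.202     ]]
side [[0.50174466 0.20295303 0.202     ]]
```

>>> {"api": "send_rows", "payload": {"deltas": [{"dp": [-2, -2, 8], "yaw": 0}, {"dp": [0, 0, 8], "yaw": 0}, {"dp": [0, 0, 8], "yaw": 0}, {"dp": [0, 0, 5], "yaw": 0}, {"dp": [0, 0, 0], "yaw": 0}, {"dp": [0, 0, 0], "yaw": 0}, {"dp": [0, 0, 0], "yaw": 0}]}}

```text
time: 8.17
ee_pos: [0.5039, 0.1942, 0.2086]
ee_rot: [-0.002, 0.371, 0.929, -0.007]
ft_force: [0.5, 1.2, -4.0]
gripper_width: 0.0141
```

```bash
python3 st.py .5045 .1957 .201
```

```text
[0.5039 0.1942 0.2086] yaw 46.43 z [-0.0097 -0.012  -0.9999] w 0.0141 F [ 0.54  1.25 -4.05] t 8.1667
dp mm [0.6 1.6 7.5]
```

>>> {"api": "send_rows", "payload": {"deltas": [{"dp": [1, 2, 2], "yaw": 0}, {"dp": [0, 0, 2], "yaw": 0}, {"dp": [0, 0, 2], "yaw": 0}, {"dp": [0, 0, 0], "yaw": 0}]}}

```text
time: 8.5
ee_pos: [0.505, 0.1964, 0.2038]
ee_rot: [-0.001, 0.371, 0.929, -0.007]
ft_force: [-0.8, 0.2, -4.1]
gripper_width: 0.0141
```

```bash
python3 st.py .5045 .1957 .201
```

```text
[0.505  0.1964 0.2038] yaw 46.42 z [-0.0074 -0.0118 -0.9999] w 0.0141 F [-0.84  0.17 -4.1 ] t 8.5
dp mm [-0.2 -0.8  2.9]
```

>>> {"api": "send_rows", "payload": {"deltas": [{"dp": [0, -1, 1.5], "yaw": 0}, {"dp": [0, 0, 1.5], "yaw": 0}, {"dp": [0, 0, 1.5], "yaw": 0}, {"dp": [0, 0, 0], "yaw": 0}]}}

```text
time: 8.83
ee_pos: [0.5047, 0.1959, 0.2021]
ee_rot: [0.0, 0.371, 0.929, -0.005]
ft_force: [-0.3, 0.2, -3.7]
gripper_width: 0.0143
```

```bash
python3 st.py .5045 .1957 .201
```

```text
[0.5047 0.1959 0.2021] yaw 46.44 z [-0.0032 -0.0101 -0.9999] w 0.0143 F [-0.32  0.17 -3.73] t 8.8333
dp mm [-0.  -0.3  1.1]
```

>>> {"api": "send_rows", "payload": {"deltas": [{"dp": [0, 0, 2], "yaw": 0}, {"dp": [0, 0, 2], "yaw": 0}, {"dp": [0, 0, 0], "yaw": 0}]}}

```text
time: 9.08
ee_pos: [0.5046, 0.1957, 0.1986]
ee_rot: [0.001, 0.371, 0.929, -0.005]
ft_force: [-1.4, 0.3, -1.9]
gripper_width: 0.0142
```

>>> {"api": "send_rows", "payload": {"deltas": [{"dp": [0, 0, 2], "yaw": 0}, {"dp": [0, 0, 2], "yaw": 0}, {"dp": [0, 0, 0], "yaw": 0}]}}

```text
time: 9.33
ee_pos: [0.5046, 0.1956, 0.1944]
ee_rot: [0.001, 0.371, 0.929, -0.005]
ft_force: [-0.5, -0.5, 0.0]
gripper_width: 0.0145
```

```bash
python3 st.py .5045 .1957 .201; python3 - <<'E'
from h import *
import pickle
a=cam("scene");b=cam("side");pickle.dump((a,b),open("p3.pkl","wb"))
f=lambda im,x,y:cv2.resize(im[y:y+140,x:x+133],(400,420),interpolation=2)
save("p3.png",np.hstack([f(a[0],295,200),f(b[0],240,205)]))
E
```

```text
[0.5046 0.1956 0.1944] yaw 46.42 z [-0.0024 -0.0102 -0.9999] w 0.0145 F [-0.51 -0.52  0.02] t 9.3333
dp mm [ 0.1 -0.  -6.6]
```

View pics/p3.png

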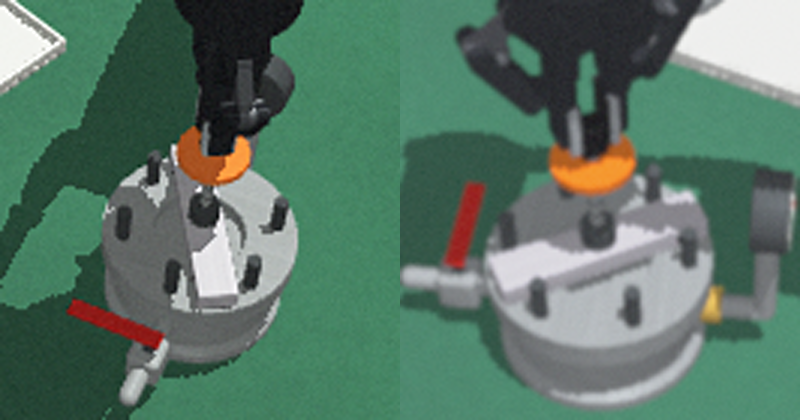

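The bar is down on the rim between the studs, with the guide at crop (204,200) in the scene view and (597,222) in the side view. I'll check centring numerically before the tip enters the bore.

```bash
python3 - <<'E'
from h import *
import pickle
a,b=pickle.load(open("p3.pkl","rb"))
# predicted guide top / bar corners for candidate poses
g=[onz([(204/3+295,200/3+200)],.100,a)[0],onz([(197/3+240,221/3+205)],.100,b)[0]];print(g,np.mean(g,0))
def bar(x,y,yaw):
    c,s=np.cos(yaw),np.sin(yaw)
    return [(x+c*u-s*v,y+s*u+c*v,.086) for u,v in((.065,.014),(.065,-.014),(-.065,-.014),(-.065,.014))]
X=bar(.5037,.1957,np.radians(46.3))
print("pred corners crop scene",((proj(X,a)-[295,200])*3).round()," side",((proj(X,b)-[240,205])*3+[400,0]).round())
G=[(.5037,.1957,.1)]
print("pred guide",((proj(G,a)-[295,200])*3).round(),((proj(G,b)-[240,205])*3+[400,0]).round())
E
```

```text
[array([0.50157063, 0.19440865, 0.1       ]), array([0.50206757, 0.19464434, 0.1       ])] [0.5018191 0.1945265 0.1      ]
pred corners crop scene [[238. 293.]
 [196. 296.]
 [169. 144.]
 [207. 142.]]  side [[498. 289.]
 [482. 254.]
 [686. 188.]
 [705. 220.]]
pred guide [[204. 203.]] [[594. 221.]]
```

>>> {"api": "send_rows", "payload": {"deltas": [{"dp": [0, 0, 2.5], "yaw": 0}, {"dp": [0, 0, 2.5], "yaw": 0}, {"dp": [0, 0, 2], "yaw": 0}, {"dp": [0, 0, 2], "yaw": 0}, {"dp": [0, 0, 0], "yaw": 0}]}}

```text
time: 9.85
ee_pos: [0.5045, 0.1955, 0.1849]
ee_rot: [0.001, 0.371, 0.929, -0.005]
ft_force: [-1.1, -1.1, 0.8]
gripper_width: 0.0147
```

>>> {"api": "send_rows", "payload": {"deltas": [{"dp": [0, 0, 2], "yaw": 0}, {"dp": [0, 0, 2], "yaw": 0}, {"dp": [0, 0, 0], "yaw": 0}]}}

```text
time: 10.1
ee_pos: [0.5045, 0.1954, 0.1805]
ee_rot: [0.001, 0.371, 0.929, -0.005]
ft_force: [-1.2, -1.3, 1.0]
gripper_width: 0.0144
```

```bash
python3 st.py .5045 .1957 .187
```

```text
[0.5045 0.1954 0.1805] yaw 46.43 z [-0.0025 -0.0102 -0.9999] w 0.0144 F [-1.2  -1.29  1.  ] t 10.1
dp mm [ 0.1  0.2 -6.5]
```

It passed the recess floor level with about 1 N, so the tip is in the bore.

>>> {"api": "send_rows", "payload": {"deltas": [{"dp": [0, 0, 2], "yaw": 0}, {"dp": [0, 0, 2], "yaw": 0}, {"dp": [0, 0, 2], "yaw": 0}, {"dp": [0, 0, 2], "yaw": 0}, {"dp": [0, 0, 0], "yaw": 0}]}}

```text
time: 10.52
ee_pos: [0.5043, 0.1953, 0.1716]
ee_rot: [0.001, 0.371, 0.929, -0.005]
ft_force: [-2.0, -0.5, 0.3]
gripper_width: 0.0142
```

>>> {"api": "send_rows", "payload": {"deltas": [{"dp": [0, 0, 1.5], "yaw": 0}, {"dp": [0, 0, 0.5], "yaw": 0}]}}

```text
time: 10.68
ee_pos: [0.5044, 0.1953, 0.1694]
ee_rot: [0.001, 0.371, 0.929, -0.005]
ft_force: [-2.7, -1.9, 2.3]
gripper_width: 0.0144
```

>>> {"api": "send_rows", "payload": {"deltas": [{"dp": [0, 0, 1.2], "yaw": 0}, {"dp": [0, 0, 1.2], "yaw": 0}]}}

```text
time: 10.85
ee_pos: [0.5044, 0.1953, 0.167]
ee_rot: [0.001, 0.371, 0.929, -0.005]
ft_force: [-2.9, -1.8, 1.9]
gripper_width: 0.0143
```

>>> {"api": "send_rows", "payload": {"deltas": [{"dp": [0, 0, 1.2], "yaw": 0}, {"dp": [0, 0, 1.2], "yaw": 0}]}}

```text
time: 11.02
ee_pos: [0.5044, 0.1953, 0.1644]
ee_rot: [0.001, 0.371, 0.929, -0.005]
ft_force: [-1.6, -1.0, 2.9]
gripper_width: 0.014
```

>>> {"api": "send_rows", "payload": {"deltas": [{"dp": [0, 0, 1], "yaw": 0}, {"dp": [0, 0, 1], "yaw": 0}]}}

```text
time: 11.18
ee_pos: [0.5044, 0.1953, 0.1621]
ee_rot: [0.001, 0.371, 0.929, -0.005]
ft_force: [-2.7, -0.9, 1.7]
gripper_width: 0.0142
```

>>> {"api": "send_rows", "payload": {"deltas": [{"dp": [0, 0, 1], "yaw": 0}, {"dp": [0, 0, 1], "yaw": 0}]}}

```text
time: 11.35
ee_pos: [0.5047, 0.1953, 0.1621]
ee_rot: [0.002, 0.371, 0.929, -0.005]
ft_force: [-5.0, -2.3, 6.6]
gripper_width: 0.0147
```

>>> {"api": "send_rows", "payload": {"deltas": [{"dp": [0, 0, 1], "yaw": 0}, {"dp": [0, 0, 1], "yaw": 0}]}}

```text
time: 11.52
ee_pos: [0.5047, 0.1953, 0.162]
ee_rot: [0.002, 0.371, 0.929, -0.004]
ft_force: [-3.5, -0.9, 6.3]
gripper_width: 0.0143
```

>>> {"api": "send_rows", "payload": {"deltas": [{"dp": [0, 0, 2], "yaw": 0}, {"dp": [0, 0, 2], "yaw": 0}]}}

```text
time: 11.68
ee_pos: [0.505, 0.1952, 0.162]
ee_rot: [0.004, 0.371, 0.929, -0.003]
ft_force: [-6.0, -3.3, 11.6]
gripper_width: 0.0143
```

```bash
python3 st.py .5045 .1957 .162
```

```text
[0.505  0.1952 0.162 ] yaw 46.44 z [ 0.0043 -0.0085 -1.    ] w 0.0143 F [-5.96 -3.25 11.59] t 11.6833
dp mm [ 0.7  0.  -0. ]
```

Bottomed: z holds at 0.162 while the force rises to 11.6 N, which puts the pad about 35 mm below the rim. I'll relax, open partly, and then push the collar with the fingertips.

>>> {"api": "send_rows", "payload": {"deltas": [{"dp": [0, 0, 0], "yaw": 0}, {"dp": [0, 0, 0], "yaw": 0}]}}

```text
time: 11.85
ee_pos: [0.5052, 0.1952, 0.1622]
ee_rot: [0.004, 0.371, 0.929, -0.003]
ft_force: [-1.1, -1.4, 0.6]
gripper_width: 0.0141
```

>>> {"api": "send_rows", "payload": {"deltas": [{"dp": [0, 0, 0], "yaw": 0}, {"dp": [0, 0, 0], "yaw": 0}, {"dp": [0, 0, 0], "yaw": 0}, {"dp": [0, 0, 0], "yaw": 0}, {"dp": [0, 0, 0], "yaw": 0}], "gripper": 0.66}}

```text
time: 12.27
ee_pos: [0.5061, 0.1957, 0.1609]
ee_rot: [0.004, 0.371, 0.929, -0.002]
ft_force: [-0.9, -0.2, 0.5]
gripper_width: 0.0293
```

```bash
python3 st.py .5040 .1957 .162; python3 - <<'E'
from h import *
a=cam("wrist")[0][120:480,80:560];b=cam("side")[0][225:345,235:345]
save("p4.png",np.hstack([cv2.resize(a,(430,322)),cv2.resize(b,(296,322),interpolation=2)]))
E
```

```text
[0.5061 0.1957 0.1609] yaw 46.44 z [ 0.0066 -0.0076 -0.9999] w 0.0293 F [-0.89 -0.22  0.45] t 12.2667
dp mm [ 1.5 -1.4 -1.2]
```

View pics/p4.png

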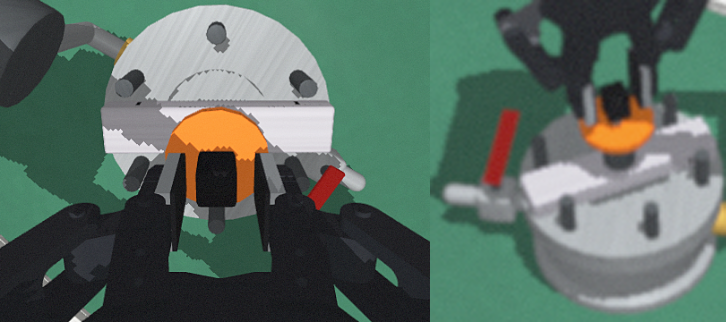

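The head at (217,178) is centred between the open fingers, and both fingertips are above the orange disc. Pushing down.

>>> {"api": "send_rows", "payload": {"deltas": [{"dp": [0.5, -0.5, 3], "yaw": 0}, {"dp": [0, 0, 3], "yaw": 0}, {"dp": [0, 0, 3], "yaw": 0}, {"dp": [0, 0, 2], "yaw": 0}, {"dp": [0, 0, 2], "yaw": 0}]}}

```text
time: 12.78
ee_pos: [0.5056, 0.1957, 0.1471]
ee_rot: [0.005, 0.371, 0.929, -0.002]
ft_force: [-0.2, -0.7, 1.1]
gripper_width: 0.029
```

>>> {"api": "send_rows", "payload": {"deltas": [{"dp": [0, 0, 2], "yaw": 0}, {"dp": [0, 0, 2], "yaw": 0}, {"dp": [0, 0, 2], "yaw": 0}]}}

```text
time: 13.03
ee_pos: [0.5056, 0.1957, 0.1407]
ee_rot: [0.005, 0.371, 0.929, -0.002]
ft_force: [0.1, -0.8, 0.1]
gripper_width: 0.0292
```

>>> {"api": "send_rows", "payload": {"deltas": [{"dp": [0, 0, 1.5], "yaw": 0}, {"dp": [0, 0, 1.5], "yaw": 0}]}}

```text
time: 13.2
ee_pos: [0.5056, 0.1957, 0.1373]
ee_rot: [0.005, 0.371, 0.929, -0.002]
ft_force: [0.3, 0.3, 0.9]
gripper_width: 0.029
```

```bash
python3 st.py .5045 .1957 .134
```

```text
[0.5056 0.1957 0.1373] yaw 46.45 z [ 0.0077 -0.0071 -0.9999] w 0.029 F [0.28 0.34 0.89] t 13.2
dp mm [ 0.8 -0.8  3.3]
```

>>> {"api": "send_rows", "payload": {"deltas": [{"dp": [0, 0, 1.2], "yaw": 0}, {"dp": [0, 0, 1.2], "yaw": 0}]}}

```text
time: 13.37
ee_pos: [0.5056, 0.1957, 0.1347]
ee_rot: [0.005, 0.371, 0.929, -0.002]
ft_force: [-0.4, -0.1, 1.1]
gripper_width: 0.0294
```

>>> {"api": "send_rows", "payload": {"deltas": [{"dp": [0, 0, 1.2], "yaw": 0}, {"dp": [0, 0, 1.2], "yaw": 0}]}}

```text
time: 13.53
ee_pos: [0.5057, 0.1957, 0.1326]
ee_rot: [0.005, 0.371, 0.929, -0.002]
ft_force: [-4.0, -1.6, 9.8]
gripper_width: 0.0288
```

>>> {"api": "send_rows", "payload": {"deltas": [{"dp": [0, 0, 1.2], "yaw": 0}, {"dp": [0, 0, 1.2], "yaw": 0}]}}

```text
time: 13.7
ee_pos: [0.5056, 0.1957, 0.1327]
ee_rot: [0.005, 0.371, 0.929, -0.001]
ft_force: [-3.3, -1.6, 7.3]
gripper_width: 0.0288
```

>>> {"api": "send_rows", "payload": {"deltas": [{"dp": [0, 0, 1.2], "yaw": 0}, {"dp": [0, 0, 1.2], "yaw": 0}]}}

```text
time: 13.87
ee_pos: [0.5056, 0.1957, 0.1327]
ee_rot: [0.006, 0.371, 0.929, -0.001]
ft_force: [-2.8, -0.8, 7.2]
gripper_width: 0.0294
```

Collar seated: z stops at 0.1327 with 7–10 N. Now retreat straight up.

>>> {"api": "send_rows", "payload": {"deltas": [{"dp": [0, 0, 0], "yaw": 0}, {"dp": [0, 0, -3], "yaw": 0}, {"dp": [0, 0, -3], "yaw": 0}, {"dp": [0, 0, 0], "yaw": 0}]}}

```text
time: 14.2
ee_pos: [0.5056, 0.1956, 0.1391]
ee_rot: [0.006, 0.371, 0.929, -0.001]
ft_force: [-0.5, -0.1, 1.2]
gripper_width: 0.0292
```

>>> {"api": "send_rows", "payload": {"deltas": [{"dp": [0, 0, 0], "yaw": 0}, {"dp": [0, 0, 0], "yaw": 0}, {"dp": [0, 0, 0], "yaw": 0}, {"dp": [0, 0, -10], "yaw": 0}, {"dp": [0, 0, -15], "yaw": 0}, {"dp": [0, 0, -20], "yaw": 0}, {"dp": [0, 0, -30], "yaw": 0}, {"dp": [0, 0, -30], "yaw": 0}, {"dp": [0, 0, -30], "yaw": 0}, {"dp": [0, 0, 0], "yaw": 0}], "gripper": 0.35}}

```text
time: 15.03
ee_pos: [0.5024, 0.1959, 0.2791]
ee_rot: [0.003, 0.371, 0.929, -0.003]
ft_force: [1.2, 0.4, 1.7]
gripper_width: 0.0557
```

```bash
python3 st.py; python3 - <<'E'
from h import *
a=cam("scene")[0];b=cam("side")[0];c=cam("wrist")[0]
f=lambda im,x,y:cv2.resize(im[y:y+120,x:x+120],(390,390),interpolation=2)
save("p5.png",np.vstack([np.hstack([f(a,300,205),f(b,245,220)]),cv2.resize(np.hstack([c[:, 80:560],b[60:300,250:490].repeat(2,0).repeat(2,1)]),(780,200*780//780+150))[:200]]))
E
```

```text
[0.5024 0.1959 0.2791] yaw 46.44 z [ 0.0035 -0.0087 -1.    ] w 0.0557 F [1.15 0.4  1.66] t 15.0333
```

View pics/p5.png

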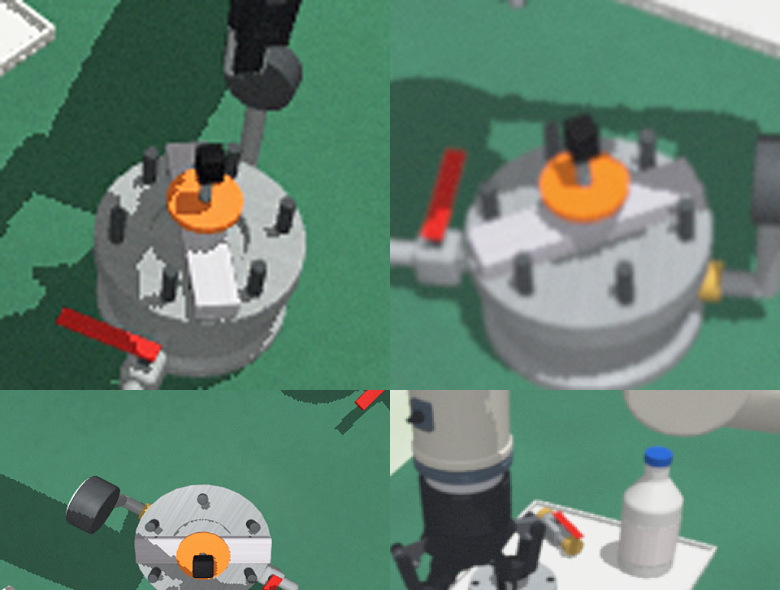

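The gauge stands level between the studs with the collar down on the guide, at crop (205,200) in the scene view and (584,186) in the side view. The bottle, lid and valve are standing. One numeric check of head and collar heights, then I'll hand in.

```bash
python3 - <<'E'
from h import *
X=(.5037,.1957)
for n,lo in(("scene",(280,180)),("side",(225,200))):
    c=cam(n);h=cv2.cvtColor(c[0],cv2.COLOR_RGB2HSV);o=cv2.inRange(h,(8,150,80),(22,255,255))
    o=cv2.morphologyEx(o,cv2.MORPH_OPEN,np.ones((3,3)))
    q=np.argwhere(o[lo[1]:lo[1]+80,lo[0]:lo[0]+120])[:,::-1]+lo
    im=c[0].astype(int);ctr=(q.min(0)+q.max(0))/2
    print(n,"disc px",q.min(0),q.max(0),"pred if seated/+5mm",proj([(*X,.106),(*X,.111)],c).round(1),"xy@.106",onz([ctr],.106,c).round(4), "head pred top .155",proj([(*X,.155)],c).round(1))
r.job_done()
E
```

```text
scene disc px [354 258] [360 259] pred if seated/+5mm [[363.1 265.8]
 [363.4 264.3]] xy@.106 [[0.4971 0.1747 0.106 ]] head pred top .155 [[365.4 250.4]]
side disc px [291 267] [317 279] pred if seated/+5mm [[304.4 276.6]
 [304.3 274.7]] xy@.106 [[0.5079 0.1885 0.106 ]] head pred top .155 [[303.1 257.3]]
the job is handed in; nothing more can be done
```

I carried out the whole sequence and handed the job in at about 15 s of the 61 s allowed. The simulator gave no verdict.

- **Placing:** I lifted the gauge by its head and lowered it onto the stainless cell's rim in 2 mm steps. The bar lies between the studs at about 46° in the world frame (one of the 30/90/150° positions).
- **Rod:** I pushed the rod down gently until z held at 0.162 m while the force rose to 11.6 N. That puts the brass pad about 35 mm below the rim.
- **Stop collar:** I pushed the collar down with the fingertips until z stopped at 0.1327 m with 7–10 N, then withdrew straight up.

**Last checks:**
- **Gauge:** the last picture shows it flat between the studs. I read the disc centre at (363.1, 266.5) in the scene view and (304.7, 277.2) in the side view. A seated collar should appear at (363.1, 265.8) and (304.4, 276.6).
- **Other objects:** the bottle and valve are standing undisturbed. The lid is only partly in view, behind the gripper, and looks undisturbed.

**Disagreements:**
- **Failed disc check:** my automatic disc detection in the final script failed because its search window cut the disc off, so its positions are wrong. The match above comes from reading the picture.
- **Centring:** before the rod went in, the cameras put the guide about 2 mm off the bore centre in x and 1 mm in y. That is within the 4 mm clearance.

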